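# Draw the hot crumpet out of the toaster with the toast tongs

## Robot

A 7-joint arm with a two-finger parallel gripper is mounted at the origin on a cart in front of the work surface, level with it; the furniture and walls round the work are solid. World frame = base frame: x ahead of the robot, y to its left, z up, the work surface at z = 0. Lengths are in m, angles in rad, forces in N, time in s.
With the tool pointing down it reaches from about 0.4 to 0.875 m from the base axis. Payload 19.3 kg.
Tool frame: the origin (TCP) lies at the very end of the fingers, on their centre line; the grasp point (between the pads) lies 19 mm behind it; z points along the fingers, y is the line along which they close (so a half turn about z gives the same grasp; the last joint's range is limited). The gripper opens to 85 mm and grips with 20 to 120 N. Pads are 22 mm wide; open, the fingers measure 114 mm over their backs; the gripper's body (76 mm by 85 mm) begins 54 mm behind the grasp point. The pads swing forward as they close: fully open they stand 13 mm farther back than shut.
Start: joints at [-1.36, 0.521, -0.036, 1.599, 0.021, 1.021, -0.113], TCP at [0.173, 0.601, 0.231] pointing down, gripper open.
Joint ranges: [-2.91, 2.91], [-0.3, 2.13], [-1.5, 1.42], [0.17, 2.43], [-1.26, 4.41], [0.16, 1.93], [-2.52, 2.52]. Speed limits (rad/s): [1.89, 1.89, 2.39, 2.39, 3.01, 3.01, 3.01].

## Interface

Orientations are given as [roll, pitch, yaw] about the fixed x, y, z axes, in that order (R = Rz(yaw) Ry(pitch) Rx(roll)).
In Python, from workcell import monitor, optics, job_done gives the robot as it stands.
- The arm moves only by the shell command python3 -m handwheel 'ROWS' [FORCE]. ROWS is JSON, a list of rows, each an object of numbers: "dx", "dy", "dz": the shift along the tool's x, y, z in cm; "wx", "wy", "wz": the turn, a rotation vector about the tool's x, y, z in rad; "claw": the opening in per cent of the stroke, from 0 (shut) to 100 (fully open). A call has 1 to 8 rows; each row shifts and turns the commanded pose from where the row before left it, along the tool's axes as they then stand; what a row does not reach is not made up. A row lasts 1/8 s, in which the tool goes at most 62.5 mm and 10.7 degrees, less where a joint would pass 70% of its speed; a pose out of reach is approached as far as the arm can. A call with a gripper value outside its range is refused whole. The fingers move at their own pace and stop on an object; FORCE is the grip in N (left out, the last holds). Time passes only in rows, so rows that do not move let the fingers close. It gives the time, the measured TCP pose, the force, the opening and the grip force at its end, in the units of the state.
- monitor.observe(): the state, without advancing time (a new reading comes with each control period).
- optics.grab_frame(name): name is "scene" or "top" or "wrist"; returns a dict with "frame" (480x640x3 uint8, blue, green, red), "fovy" (degrees; the focal length in pixels is half the picture's height over the tangent of half this angle, whatever the lens; pixels are square), "cx", "cy" (the principal point, pixels), "k1" (the pictures are not rectified: a ray, as slopes to the right and down, at radius r is drawn at 1 + k1 r^2 times it, then the intrinsics apply), "R" (3x3) and "t" (3): a world point X has camera coordinates R X + t. Camera axes: x right, y down, z forward; pixel columns grow to the right and rows downward; lengths in m; the calibration is good to about 2 mm. A picture is of the moment at which its call begins. There is no depth.
- job_done(): hands the job in; it is judged then, once.
Trained networks look in the newest picture that a camera, given by its name, has taken for a name from the list of things; names that differ only in an ending like _2 or _b are one class to them, and where a whole thing is asked for, a point or a joint stands for the part that bears it (a point fixed in the world has none). Each returns a list of dicts, best first, with "p" (0 to 1); they miss things now and then, are a little off and sometimes report something else, mostly with a low value. They report only what shows in the picture. A call takes as long as a camera call. They do not tell look-alikes from the thing itself.
- optics.masks_of(name, camera): "region" (480x640 bool, what is visible of it) and "rect" ([left, top, width, height] in pixels, round what is visible of it).
The state is a dict: "clock": time; "qpos": joint angles; "qd": joint speeds; "joint_efforts": joint torques, N m; "position": TCP position; "tool_rot": TCP orientation; "force": force on the tool from outside, world axes, zero at the start; "moment": the same for the moment, N m; "grip_width": finger opening in m; "finger_force": force on a finger pad.
Only numpy, scipy, OpenCV 4.12 (cv2) and the standard library are available. Lean on these libraries where they do the work, as an engineer would, in place of code of your own. Each camera call takes 0.05 s, during which the arm holds its last target. There are 200 camera calls.

## Task

The crumpet has popped up but is too hot for fingers: take the bamboo toast tongs that lie on the worktop, close their jaws on the top of the round crumpet standing in one of the toaster's slots, draw it straight up out of the slot and finish while still holding it in the tongs, clear above the toaster. Only the tongs touch the crumpet, the square slice of toast stays in its slot, and the other things on the worktop stay where they are.

Things in the scene. Friction and masses are not known exactly. Their poses are not given: they have to be found in the camera images.
- tongs: Sprung toast tongs of pale bamboo lying on the worktop: two strips on edge, 24 mm high, 4 mm thick, splayed in a narrow V from an 18 mm thick spacer block at the butt. 248 mm long. Origin at the underside on the centre line, at the grip point; +x to the open jaws, z up. Butt 123 mm behind the origin, flexing point 90 mm behind, tips 124 mm ahead. About 55 g, balanced 15 mm behind the origin.
- tongs_grip (a point): Where to grip and squeeze the tongs across both strips: 12 mm above the tongs' underside. Here the strips measure 42 mm over their outer faces at rest, 26 mm when parallel. Each strip's spring pushes back with about 3.6 N at rest, 7.6 N when parallel; a thing in the jaws feels about 0.45 of the grip force beyond that.
- tongs_jaw (a point): Midway between the jaws, 112 mm ahead of tongs_grip on the centre line at the same height: a thing is held here between the ribbed insides, which stand 54 mm apart at rest and 18 mm apart when the strips are parallel.
- tongs_left (a joint): Closing angle of the left strip of the tongs in rad: 0 = sprung open (each strip splayed 0.09 rad), 0.09 = strips parallel, 0.135 = stop. The right strip moves alike.
- crumpet: Crumpet: golden-brown round disc, 100 mm in diameter, 20 mm thick, small holes in one face, on its rim in either slot of the toaster. Origin at its lowest point, the middle of its thickness; own z up (top at +100 mm), x along its thickness, y along the slot. About 55 g. Its origin stands 122 mm above the worktop: it sticks out 33 mm above the toaster's top.
- slice: The slice of toast: squarish with rounded upper corners, 108 mm wide, 104 mm tall, 14 mm thick, standing in the other slot. Origin at the middle of its underside, x along its thickness, y along the slot. Stays where it is.
- toaster: Two-slot toaster, fixed: dark body 272 mm long, 174 mm wide, 189 mm high with a flat pale top plate. Slots along its length, 135 mm long, 30 mm wide, 67 mm deep to the bread carrier, centre lines 59 mm apart. Own frame: z up, y along the slots, away from the robot and the lever end; slot middles at x = -146 and -87 mm, y = 12 mm. Solid elsewhere.
- toaster_top (a point): Middle of the toaster's top plate, between the two slots, 189 mm above the worktop.
- honey_jar: Honey jar, 61 mm in diameter, 98 mm high, dark lid, at the far end of the worktop. Origin under its middle. Bystander.
- pepper_mill: Turned wooden pepper mill, 58 mm in diameter, 165 mm high, at the far left. Origin under its middle. Bystander.
- lemon: Lemon, 78 x 55 x 56 mm, near the front edge. Origin under its middle. Bystander.
- salt_shaker: Salt shaker, 44 mm in diameter, 90 mm high, beside the honey jar. Origin under its middle. Bystander.
There are look-alikes about, which are no part of the job. Leave any orange look-alike of the crumpet alone.

How it is judged:
By the outcome, as a careful person would: the job done as asked, in the order asked, and still so for the second after the job is handed in, while the arm keeps its last pose, push and grip.
It also fails if it takes over 40 s, if anything falls off the work surface, if the arm or the gripper's body presses on something with over 40 N, if the wrist force passes 120 N, or if a joint passes its speed limit or range.

## Working session

There is one attempt and no reset: what is moved stays moved. The work goes in short steps, Python scripts to look and compute and a shell command to move; the robot and the scene stay as the last step left them, time stands still between calls to the robot, and variables do not carry over. Pictures are saved under pics/ and viewed, at most 10 in all, crops included, and the job is handed in when it is done.

```bash
mkdir -p pics; ls; cat > h.py <<'E'
import numpy as np, cv2
from workcell import monitor, optics, job_done
from scipy.spatial.transform import Rotation as Ro
def K(f):
    fl=240/np.tan(np.radians(f["fovy"])/2); return np.array([[fl,0,f["cx"]],[0,fl,f["cy"]],[0,0,1.]])
def grab(n,save=None):
    f=optics.grab_frame(n); f["R"]=np.array(f["R"]);f["t"]=np.array(f["t"])
    if save: cv2.imwrite(f"pics/{save}.png",f["frame"])
    return f
def proj(f,X):
    c=np.atleast_2d(X)@f["R"].T+f["t"]; s=c[:,:2]/c[:,2:]; s=s*(1+f["k1"]*(s**2).sum(1,keepdims=True))
    k=K(f); return s*k[0,0]+k[:2,2]
def onz(f,px,z):
    px=np.atleast_2d(np.array(px,float)); d=np.array([f["k1"],0,0,0.])
    u=cv2.undistortPoints(px[:,None],K(f),d)[:,0]
    r=np.c_[u,np.ones(len(u))]@f["R"]; C=-f["R"].T@f["t"]
    return C+r*((z-C[2])/r[:,2])[:,None]
E
python3 - <<'E'
from h import *
s=monitor.observe(); print(s)
for c in ["scene","top","wrist"]:
    f=grab(c,c); print(c,f["fovy"],f["k1"],-f["R"].T@f["t"])
    for n in ["tongs","crumpet","slice","toaster","honey_jar","pepper_mill","lemon","salt_shaker"]:
        print(n,[(round(d["p"],2),list(map(int,d["rect"]))) for d in optics.masks_of(n,c)])
E
```

```text
pics
{'clock': 0.0, 'qpos': array([-1.36021684,  0.52200443, -0.03629623,  1.59994511,  0.02122693,
        1.02110592, -0.11278977]), 'qd': array([-2.33311994e-05, -1.09615312e-03, -9.59654712e-04,  1.86356073e-03,
       -1.06434954e-03,  6.14906471e-05,  3.54109013e-04]), 'joint_efforts': array([ 8.30592962e-04, -9.27125216e+01,  1.98035404e+00, -3.69922256e+01,
        1.78647588e-02,  8.30108591e-03,  2.20663662e-05]), 'position': array([0.17316343, 0.60021416, 0.23075458]), 'tool_rot': array([-3.14052115e+00,  1.13909965e-04,  2.86079940e+00]), 'force': array([ 0.3521009 ,  0.29255741, -0.15768476]), 'moment': array([-0.03055197, -0.03946245,  0.00856178]), 'finger_force': 0.0, 'grip_width': 0.08533981961396063}
scene 45.28777790521902 0.0013700280665233369 [1.04981681 0.43659749 1.25778107]
tongs [(0.6, [308, 256, 81, 84])]
crumpet [(0.74, [413, 231, 35, 35]), (0.65, [256, 189, 33, 33])]
slice [(0.97, [240, 164, 39, 37])]
toaster [(0.75, [205, 155, 122, 125]), (0.24, [310, 257, 79, 78])]
honey_jar [(0.93, [269, 309, 31, 34])]
pepper_mill [(0.83, [305, 330, 22, 47]), (0.63, [205, 156, 124, 128]), (0.5, [328, 270, 48, 64])]
lemon [(0.5, [304, 330, 23, 49])]
salt_shaker []
top 53.936970454994025 -0.0622099252223162 [ 0.48313194 -0.08214154  1.11742802]
tongs [(0.56, [251, 189, 30, 108]), (0.25, [362, 188, 16, 52])]
crumpet [(0.79, [219, 328, 45, 18]), (0.6, [360, 192, 16, 50]), (0.36, [391, 193, 17, 58])]
slice [(0.94, [390, 193, 15, 56])]
toaster [(0.83, [334, 155, 121, 143])]
honey_jar [(0.84, [265, 144, 26, 35]), (0.34, [248, 193, 22, 91])]
pepper_mill [(0.68, [334, 156, 119, 141]), (0.64, [218, 145, 32, 37])]
lemon [(0.7, [315, 308, 26, 28])]
salt_shaker [(0.73, [305, 148, 22, 25])]
wrist 67.8051346272877 0.017699597786049497 [0.10261369 0.61965443 0.37233986]
tongs []
crumpet []
slice []
toaster []
honey_jar []
pepper_mill []
lemon []
salt_shaker []
```

View pics/top.png

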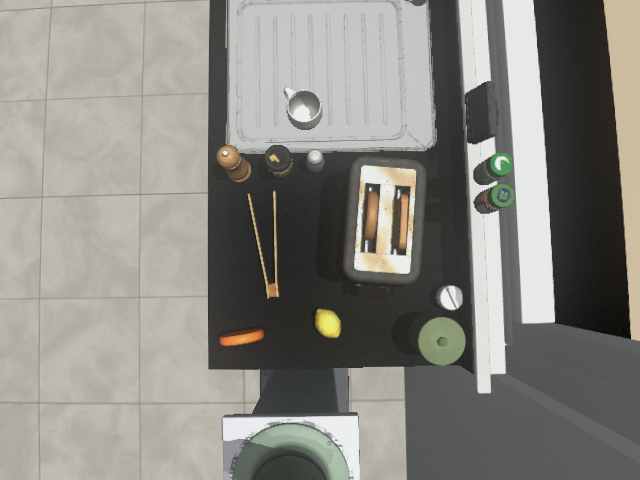

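View pics/scene.png

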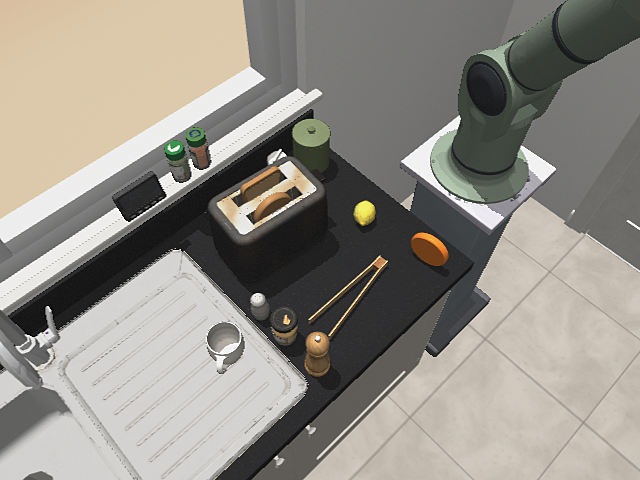

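The top view shows the tongs at (265,245) with the butt at (272,290) and the jaws pointing up-image. The toaster is at (385,222).

Candidates for the crumpet:
- (a) round brown disc in the left slot: top (371,215), scene (271,205)
- (b) squarish slice in the right slot: top (403,220), scene (262,180)
- (c) orange disc on the worktop: top (242,337), scene (430,249)

By the description I choose (a), and I'll check it in one close crop.

```bash
python3 - <<'E'
from h import *
f=grab("top"); s=grab("scene")
a=cv2.resize(s["frame"][145:265,200:330],None,fx=3,fy=3,interpolation=cv2.INTER_CUBIC)
b=cv2.resize(f["frame"][150:300,330:440],None,fx=2.4,fy=2.4,interpolation=cv2.INTER_CUBIC)
cv2.imwrite("pics/crop.png",np.hstack([a,b]))
g=f["frame"].astype(int)
# pale pixels: top plate
m=np.zeros((480,640),np.uint8); m[150:300,340:430]=((g.min(2)>130)[150:300,340:430])
m=cv2.morphologyEx(m,cv2.MORPH_OPEN,np.ones((3,3),np.uint8))
p=np.argwhere(m)[:,::-1]; W=onz(f,p,.189)[:,:2]
r=cv2.minAreaRect(W.astype(np.float32)); print("plate",r)
# tongs: bamboo pixels
t=np.zeros((480,640),bool); t[185:302,240:285]=((g[...,2]-g[...,0]>35))[185:302,240:285]
q=np.argwhere(t)[:,::-1]; W=onz(f,q,.020)[:,:2]
r=cv2.minAreaRect(W.astype(np.float32)); print("tongs",r)
x=W[:,0]; 
for x0 in np.arange(x.min(),x.max(),.02):
    k=(x>=x0)&(x<x0+.02); y=W[k,1]; mid=(y.max()+y.min())/2
    L=y[y>mid];R=y[y<=mid]; print(round(x0+.01,3),L.mean().round(4),R.mean().round(4))
print(x.min(),x.max())
for n,c in [("crumpet","top"),("slice","top")]:
    for d in optics.masks_of(n,c):
        p=np.argwhere(d["region"])[:,::-1]; w=onz(f,p,.21)
        print(n,d["p"],w.mean(0),w.min(0),w.max(0))
E
```

```text
plate ((0.5853034853935242, -0.20850123465061188), (0.11147436499595642, 0.210391566157341), 84.31371307373047)
tongs ((0.5496000647544861, 0.055173225700855255), (0.24974167346954346, 0.06413648277521133), 1.0017423629760742)
0.435 0.0421 0.0276
0.455 0.0441 0.0288
0.475 0.0513 0.0265
0.495 0.0548 0.0263
0.515 0.0589 0.0266
0.535 0.0629 0.0269
0.555 0.067 0.0267
0.575 0.0706 0.0268
0.595 0.0745 0.0273
0.615 0.0784 0.0271
0.635 0.0819 0.0277
0.655 0.0858 0.0278
0.675 0.0879 0.0278
0.4248947088953029 0.6749312540974839
crumpet 0.88 [0.36230644 0.07438738 0.21      ] [0.34685295 0.0312195  0.21      ] [0.38019795 0.11770065 0.21      ]
crumpet 0.74 [ 0.59011909 -0.17582731  0.21      ] [ 0.54245683 -0.19122387  0.21      ] [ 0.63780647 -0.16024642  0.21      ]
slice 0.98 [ 0.57454211 -0.23392887  0.21      ] [ 0.52367593 -0.25001469  0.21      ] [ 0.63075095 -0.21559049  0.21      ]
slice 0.33 [0.69828022 0.08777193 0.21      ] [0.66087036 0.05321735 0.21      ] [0.73568511 0.12421754 0.21      ]
slice 0.26 [ 0.3862172  -0.08921136  0.21      ] [ 0.36056373 -0.11401892  0.21      ] [ 0.41232673 -0.06461984  0.21      ]
```

View pics/crop.png

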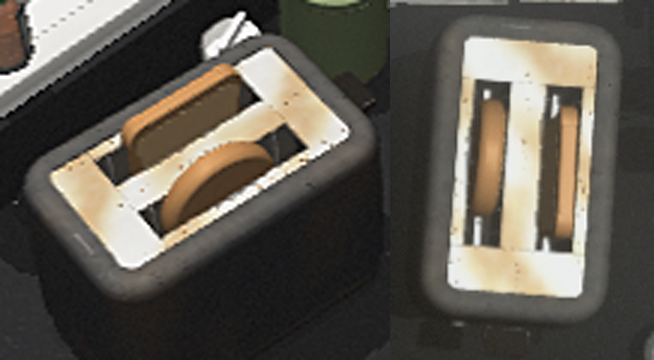

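The crop confirms it. The round disc is in the left-hand slot (near side in the scene view) and the squarish slice is in the other. Next I move above the tongs.

```bash
cat >> h.py <<'E'
def go(p,yaw):
    "tool-axis deltas (cm, rad) from measured pose to tool-down pose p,yaw"
    s=monitor.observe(); R=Ro.from_euler("xyz",s["tool_rot"]); T=Ro.from_euler("xyz",[np.pi,0,yaw])
    print("t",s["clock"],"d cm",(R.inv().apply(np.array(p)-s["position"])*100).round(2),"w",(R.inv()*T).as_rotvec().round(4),
      "pos",s["position"].round(4),"rot",np.round(s["tool_rot"],4),"F",s["force"].round(1),"w mm",round(s["grip_width"]*1e3,1),round(float(s["finger_force"]),1))
E
R='{"dx":-4.3,"dy":-3.57}'
python3 -m handwheel '[{"dx":-4.3,"dy":-3.57},{"dx":-4.3,"dy":-3.57},{"dx":-4.3,"dy":-3.57},{"dx":-4.3,"dy":-3.57},{"dx":-4.3,"dy":-3.57},{"dx":-4.3,"dy":-3.57},{"dx":-4.3,"dy":-3.57},{"dx":-4.3,"dy":-3.57}]'
python3 -m handwheel '[{"dx":-4.3,"dy":-3.57},{"dx":-4.3,"dy":-3.57},{"dx":-4.3,"dy":-3.57},{"dx":-4.3,"dy":-3.57},{"wz":-0.13},{"wz":-0.13},{"wz":-0.12},{}]'
python3 - <<'E'
from h import *
go([.549,.0463,.12],.0995+np.pi)
f=grab("wrist","w1"); f["frame"]
o=np.array([.549,.0463,0]);c,s=np.cos(.0995),np.sin(.0995)
P=[[0,0,12],[0,0,24],[112,0,24],[-123,9,24],[-123,-9,24],[124,31,24],[124,-31,24]]
for p in P:
    x,y,z=np.array(p)/1e3; print(p,proj(f,o+[c*x-s*y,s*x+c*y,z]).round(1))
E
```

```text
t 1.55 d cm [-51.47 -42.84  11.13] w [-0.     -0.     -0.3803] pos [0.1732 0.6005 0.2313] rot [-3.1416 -0.      2.8608] F [ 0.7 -0.6  0.7] w mm 85.3 0.0
[0, 0, 12] [[ 10.9 563.4]]
[0, 0, 24] [[  3.5 573.9]]
[112, 0, 24] [[ 49.3 624. ]]
[-123, 9, 24] [[-48.  509.9]]
[-123, -9, 24] [[-60.1 514.2]]
[124, 31, 24] [[ 72.6 623.3]]
[124, -31, 24] [[ 35.4 634.9]]schema error: expected keys dx, dy, dz, wx, wy, wz, claw
schema error: expected keys dx, dy, dz, wx, wy, wz, claw
```

View pics/w1.png

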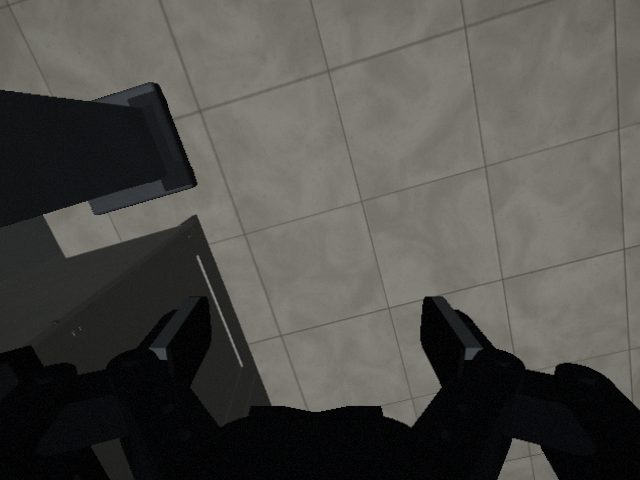

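Every key is required in a row. This wrist view shows only floor and the open fingers at (185,340) and (450,340). I'll use the other half turn, so that the wrist camera faces the jaws.

```bash

python3 -m handwheel '[{"dx":-4.3,"dy":-3.57,"dz":0,"wx":0,"wy":0,"wz":0,"claw":100},{"dx":-4.3,"dy":-3.57,"dz":0,"wx":0,"wy":0,"wz":0,"claw":100},{"dx":-4.3,"dy":-3.57,"dz":0,"wx":0,"wy":0,"wz":0,"claw":100},{"dx":-4.3,"dy":-3.57,"dz":0,"wx":0,"wy":0,"wz":0,"claw":100},{"dx":-4.3,"dy":-3.57,"dz":0,"wx":0,"wy":0,"wz":0,"claw":100},{"dx":-4.3,"dy":-3.57,"dz":0,"wx":0,"wy":0,"wz":0,"claw":100},{"dx":-4.3,"dy":-3.57,"dz":0,"wx":0,"wy":0,"wz":0,"claw":100},{"dx":-4.3,"dy":-3.57,"dz":0,"wx":0,"wy":0,"wz":0,"claw":100}]' 20
python3 -m handwheel '[{"dx":-4.3,"dy":-3.57,"dz":0,"wx":0,"wy":0,"wz":0,"claw":100},{"dx":-4.3,"dy":-3.57,"dz":0,"wx":0,"wy":0,"wz":0,"claw":100},{"dx":-4.3,"dy":-3.57,"dz":0,"wx":0,"wy":0,"wz":0,"claw":100},{"dx":-4.3,"dy":-3.57,"dz":0,"wx":0,"wy":0,"wz":0,"claw":100},{"dx":0,"dy":0,"dz":0,"wx":0,"wy":0,"wz":0.18,"claw":100},{"dx":0,"dy":0,"dz":0,"wx":0,"wy":0,"wz":0.18,"claw":100},{"dx":0,"dy":0,"dz":0,"wx":0,"wy":0,"wz":0.18,"claw":100},{"dx":0,"dy":0,"dz":0,"wx":0,"wy":0,"wz":0.18,"claw":100}]'
python3 -m handwheel '[{"dx":0,"dy":0,"dz":0,"wx":0,"wy":0,"wz":0.18,"claw":100},{"dx":0,"dy":0,"dz":0,"wx":0,"wy":0,"wz":0.18,"claw":100},{"dx":0,"dy":0,"dz":0,"wx":0,"wy":0,"wz":0.18,"claw":100},{"dx":0,"dy":0,"dz":0,"wx":0,"wy":0,"wz":0.18,"claw":100},{"dx":0,"dy":0,"dz":0,"wx":0,"wy":0,"wz":0.18,"claw":100},{"dx":0,"dy":0,"dz":0,"wx":0,"wy":0,"wz":0.18,"claw":100},{"dx":0,"dy":0,"dz":0,"wx":0,"wy":0,"wz":0.18,"claw":100},{"dx":0,"dy":0,"dz":0,"wx":0,"wy":0,"wz":0.18,"claw":100}]'
python3 -m handwheel '[{"dx":0,"dy":0,"dz":0,"wx":0,"wy":0,"wz":0.18,"claw":100},{"dx":0,"dy":0,"dz":0,"wx":0,"wy":0,"wz":0.18,"claw":100},{"dx":0,"dy":0,"dz":0,"wx":0,"wy":0,"wz":0.18,"claw":100},{"dx":0,"dy":0,"dz":0,"wx":0,"wy":0,"wz":0.06,"claw":100},{"dx":0,"dy":0,"dz":0,"wx":0,"wy":0,"wz":0,"claw":100}]'
python3 - <<'E'
from h import *
go([.549,.0463,.12],.0995); print(monitor.observe()["qpos"])
f=grab("wrist","w2")
o=np.array([.549,.0463,0]);c,s=np.cos(.0995),np.sin(.0995)
P=[[0,0,12],[0,21,24],[0,-21,24],[112,0,24],[-123,9,24],[-123,-9,24],[124,31,24],[124,-31,24]]
for p in P:
    x,y,z=np.array(p)/1e3; print(p,proj(f,o+[c*x-s*y,s*x+c*y,z]).round(1))
E
```

```text
clock: 2.6
position: [0.4255, 0.2292, 0.2316]
tool_rot: [3.141, 0.0, 2.861]
force: [0.4, 0.1, 0.8]
grip_width: 0.0853
finger_force: 0.0
clock: 3.6
position: [0.5503, 0.0459, 0.2313]
tool_rot: [3.141, 0.0, 2.135]
force: [0.4, -0.3, 0.7]
grip_width: 0.0855
finger_force: 0.0
clock: 4.6
position: [0.5503, 0.046, 0.2314]
tool_rot: [-3.142, -0.0, 0.695]
force: [0.2, -0.8, -0.1]
grip_width: 0.0851
finger_force: 0.0
clock: 5.22
position: [0.5503, 0.0461, 0.2312]
tool_rot: [3.141, 0.0, 0.102]
force: [-0.0, 1.1, 0.7]
grip_width: 0.0852
finger_force: 0.0
t 5.225 d cm [-0.12 -0.04 11.12] w [0.0002 0.0001 0.0021] pos [0.5503 0.0461 0.2312] rot [3.1414e+00 1.0000e-04 1.0160e-01] F [-0.   1.1  0.7] w mm 85.2 0.0
[-0.78702928  0.55195252  0.870964    1.82397796 -0.49658297  1.00008722
 -1.18038077]
[0, 0, 12] [[313.9 204. ]]
[0, 21, 24] [[292.7 206.4]]
[0, -21, 24] [[335.  206.5]]
[112, 0, 24] [[313.9  84.3]]
[-123, 9, 24] [[305.5 317.1]]
[-123, -9, 24] [[322.  317.1]]
[124, 31, 24] [[279.1  69.5]]
[124, -31, 24] [[348.7  69.7]]
```

View pics/w2.png

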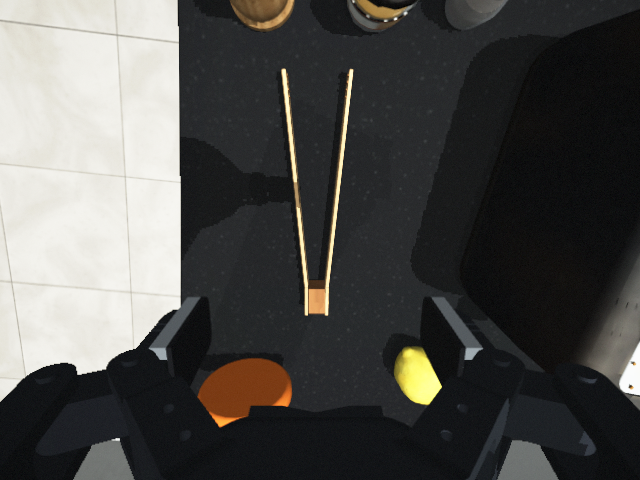

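The wrist view shows the tongs' tips at (284,70) and (351,70) and the butt at (316,315), about 3 px (2–3 mm) right of my projection. I correct for that and descend.

```bash

python3 -m handwheel '[{"dx":-0.15,"dy":0.2,"dz":5,"wx":0,"wy":0,"wz":0,"claw":70},{"dx":0,"dy":0,"dz":5,"wx":0,"wy":0,"wz":0,"claw":70},{"dx":0,"dy":0,"dz":5,"wx":0,"wy":0,"wz":0,"claw":70},{"dx":0,"dy":0,"dz":4,"wx":0,"wy":0,"wz":0,"claw":70},{"dx":0,"dy":0,"dz":2.5,"wx":0,"wy":0,"wz":0,"claw":70},{"dx":0,"dy":0,"dz":0.8,"wx":0,"wy":0,"wz":0,"claw":70},{"dx":0,"dy":0,"dz":0,"wx":0,"wy":0,"wz":0,"claw":70},{"dx":0,"dy":0,"dz":0,"wx":0,"wy":0,"wz":0,"claw":70}]' 20
python3 - <<'E'
from h import *
go([.549,.044,.003],.0995)
E
```

```text
clock: 6.28
position: [0.5496, 0.0438, 0.0093]
tool_rot: [-3.141, -0.001, 0.101]
force: [-0.7, 0.4, -0.2]
grip_width: 0.0599
finger_force: 0.0
t 6.275 d cm [-0.06 -0.02  0.63] w [-0.0001 -0.0014  0.0016] pos [0.5496 0.0438 0.0093] rot [-3.1414e+00 -1.4000e-03  1.0110e-01] F [-0.7  0.4 -0.2] w mm 59.9 0.0
```

```bash

python3 -m handwheel '[{"dx":0,"dy":0,"dz":0.4,"wx":0,"wy":0,"wz":0,"claw":60},{"dx":0,"dy":0,"dz":0.2,"wx":0,"wy":0,"wz":0,"claw":50},{"dx":0,"dy":0,"dz":0,"wx":0,"wy":0,"wz":0,"claw":42},{"dx":0,"dy":0,"dz":0,"wx":0,"wy":0,"wz":0,"claw":42},{"dx":0,"dy":0,"dz":0,"wx":0,"wy":0,"wz":0,"claw":42},{"dx":0,"dy":0,"dz":0,"wx":0,"wy":0,"wz":0,"claw":42}]' 20
python3 - <<'E'
from h import *
go([.549,.044,.003],.0995)
E
```

```text
clock: 7.02
position: [0.5493, 0.0437, 0.0025]
tool_rot: [3.142, -0.001, 0.101]
force: [0.4, 0.1, 5.0]
grip_width: 0.0361
finger_force: 5.8
t 7.025 d cm [-0.03 -0.03 -0.05] w [ 0.     -0.0006  0.0013] pos [0.5493 0.0437 0.0025] rot [ 3.1416e+00 -6.0000e-04  1.0080e-01] F [0.4 0.1 5. ] w mm 36.1 5.8
```

Gripped at 36 mm with 5.8 N, matching the spring. Lifting.

```bash

python3 -m handwheel '[{"dx":0,"dy":0,"dz":-1,"wx":0,"wy":0,"wz":0,"claw":42},{"dx":0,"dy":0,"dz":-3,"wx":0,"wy":0,"wz":0,"claw":42},{"dx":0,"dy":0,"dz":-5,"wx":0,"wy":0,"wz":0,"claw":42},{"dx":0,"dy":0,"dz":-5,"wx":0,"wy":0,"wz":0,"claw":42},{"dx":0,"dy":0,"dz":-5,"wx":0,"wy":0,"wz":0,"claw":42},{"dx":0,"dy":0,"dz":-5,"wx":0,"wy":0,"wz":0,"claw":42},{"dx":0,"dy":0,"dz":-3,"wx":0,"wy":0,"wz":0,"claw":42},{"dx":0,"dy":0,"dz":-1,"wx":0,"wy":0,"wz":0,"claw":42}]' 20
python3 - <<'E'
from h import *
s=monitor.observe(); f=grab("wrist","w3"); go([.4775,-.167,.29],-.0975)
p=s["position"]; y=s["tool_rot"][2]; c,sn=np.cos(y),np.sin(y)
for q in [[124,25,21],[124,-25,21],[-123,9,21],[-123,-9,21],[124,25,11],[124,25,31]]:
    a,b,z=np.array(q)/1e3; print(q,proj(f,p+[c*a-sn*b,sn*a+c*b,z]).round(1))
E
```

```text
clock: 8.02
position: [0.5491, 0.0437, 0.284]
tool_rot: [-3.141, -0.002, 0.101]
force: [-1.2, 0.4, -1.0]
grip_width: 0.036
finger_force: 4.8
t 8.075 d cm [-9.25 20.25 -0.63] w [-0.0008 -0.0015  0.1983] pos [0.5492 0.0437 0.284 ] rot [-3.141e+00 -1.600e-03  1.008e-01] F [ 0.8 -0.3  1.3] w mm 35.8 4.8
[124, 25, 21] [[221.5 -66.9]]
[124, -25, 21] [[401.6 -66.9]]
[-123, 9, 21] [[294.1 560.2]]
[-123, -9, 21] [[332.3 560.2]]
[124, 25, 11] [[229.8 -49.4]]
[124, 25, 31] [[211.4 -88.2]]
```

View pics/w3.png

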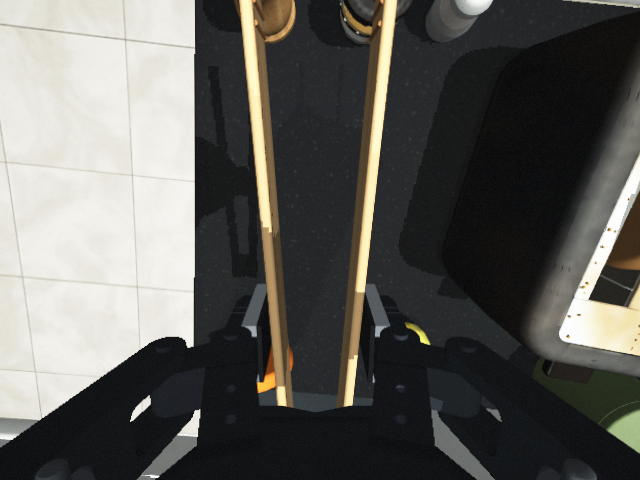

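The tongs are level and central in the grip, with strips at (248,0) and (388,0). I carry them over the crumpet.

```bash

python3 -m handwheel '[{"dx":-1.3,"dy":3.05,"dz":0,"wx":0,"wy":0,"wz":0,"claw":42},{"dx":-2,"dy":4.3,"dz":0,"wx":0,"wy":0,"wz":0,"claw":42},{"dx":-2.3,"dy":4.9,"dz":0,"wx":0,"wy":0,"wz":0,"claw":42},{"dx":-2.25,"dy":4.9,"dz":0,"wx":0,"wy":0,"wz":0,"claw":42},{"dx":-1.4,"dy":3.1,"dz":0,"wx":0,"wy":0,"wz":0.05,"claw":42},{"dx":0,"dy":0,"dz":0,"wx":0,"wy":0,"wz":0.1,"claw":42},{"dx":0,"dy":0,"dz":0,"wx":0,"wy":0,"wz":0.048,"claw":42},{"dx":0,"dy":0,"dz":0,"wx":0,"wy":0,"wz":0,"claw":42}]' 20
python3 - <<'E'
from h import *
go([.4775,-.167,.29],-.0975)
f=grab("wrist");t=grab("top"); s=grab("scene")
cv2.imwrite("pics/m4.png",np.hstack([cv2.resize(f["frame"],(400,300)),cv2.resize(t["frame"][130:310,310:550],(400,300))]))
cv2.imwrite("pics/m4.png",np.vstack([cv2.imread("pics/m4.png"),np.hstack([cv2.resize(s["frame"][100:280,180:420],(400,300)),cv2.resize(f["frame"][0:240,160:480],(400,300))])]))
E
```

```text
clock: 9.07
position: [0.4768, -0.1669, 0.2814]
tool_rot: [3.141, 0.002, -0.097]
force: [-0.3, -0.0, -0.7]
grip_width: 0.0362
finger_force: 4.8
t 9.075 d cm [ 0.06  0.   -0.86] w [0.0003 0.0016 0.0003] pos [ 0.4768 -0.1669  0.2814] rot [ 3.1413e+00  1.6000e-03 -9.7200e-02] F [-0.3 -0.  -0.7] w mm 36.2 4.8
```

View pics/m4.png

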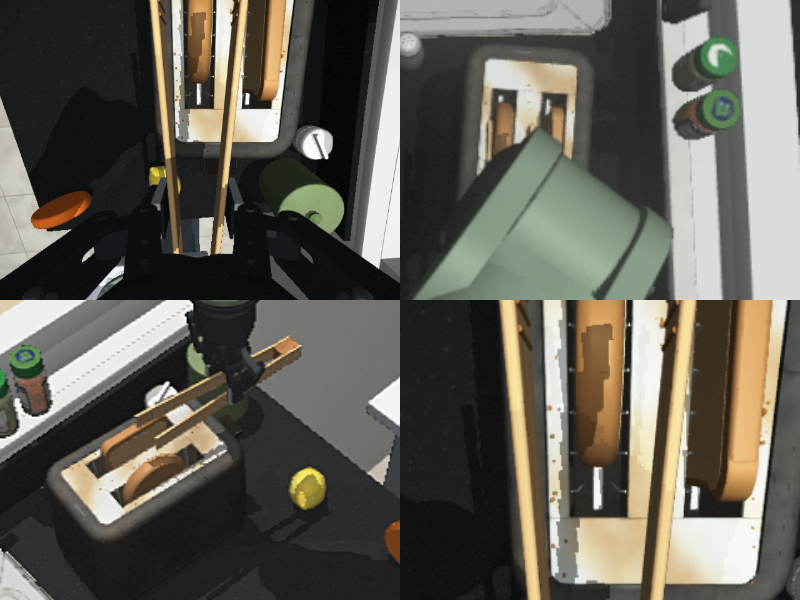

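The wrist view shows the crumpet between the open strips. In full-resolution pixels it spans about columns 301–344 at row 0, with strips near 240 and 397. The slice is well outside at about column 430. I now measure the lateral offset in the tool frame.

```bash
python3 - <<'E'
from h import *
s=monitor.observe(); f=grab("wrist"); R=Ro.from_euler("xyz",s["tool_rot"]).as_matrix()
D=[d for d in optics.masks_of("crumpet","wrist")]
for d in D: print(d["p"],d["rect"])
m=min(D,key=lambda d:abs(d["rect"][0]+d["rect"][2]/2-322))["region"]
g=f["frame"].astype(int)
T=optics.masks_of("tongs","wrist")
for v in [2,15,30,50,70,90,105]:
    u=np.where(m[v])[0]; w=onz(f,[[u.min(),v],[u.max()+1,v]],.213)
    l=(w-s["position"])@R; print(v,u.min(),u.max(),"crumpet tool xy mm",(l[:,:2]*1e3).round(1).tolist(), "mid y",round(l[:,1].mean()*1e3,1),end=" | ")
    b=np.where((g[v,:,2]>150)&(g[v,:,2]-g[v,:,0]>60))[0]; b=b[(b<270)|((b>365)&(b<420))]
    L=b[b<270];Q=b[b>365]
    if len(L) and len(Q):
        l=(onz(f,[[L.min(),v],[Q.max()+1,v]],s["position"][2]+.02)-s["position"])@R; print("tongs",L.min(),Q.max(),(l[:,:2]*1e3).round(1).tolist())
    else: print()
# plate slot frame: check yaw from crumpet edges
E
```

```text
0.88 [298.8, 0.0, 42.4, 134.7]
0.8 [49.5, 303.5, 98.2, 60.2]
2 303 340 crumpet tool xy mm [[134.3, -5.2], [134.3, 14.2]] mid y 4.5 | tongs 240 396 [[108.0, -21.0], [108.0, 25.1]]
15 301 340 crumpet tool xy mm [[128.5, -6.3], [128.5, 14.3]] mid y 4.0 | tongs 241 395 [[104.7, -20.9], [104.7, 25.0]]
30 301 339 crumpet tool xy mm [[121.7, -6.3], [121.7, 14.0]] mid y 3.8 | tongs 242 393 [[100.8, -20.9], [100.8, 24.7]]
50 301 339 crumpet tool xy mm [[112.4, -6.5], [112.4, 14.2]] mid y 3.9 | tongs 245 391 [[95.4, -20.3], [95.4, 24.5]]
70 301 338 crumpet tool xy mm [[102.8, -6.6], [102.7, 13.8]] mid y 3.6 | tongs 247 388 [[89.9, -20.0], [89.9, 23.9]]
90 301 336 crumpet tool xy mm [[92.8, -6.7], [92.8, 12.9]] mid y 3.1 | tongs 249 386 [[84.2, -19.7], [84.2, 23.6]]
105 302 335 crumpet tool xy mm [[85.2, -6.2], [85.2, 12.5]] mid y 3.1 | tongs 250 384 [[79.8, -19.7], [79.8, 23.3]]
```

The crumpet is centred 3.9 mm along tool y and the tongs' centre line 2.0 mm. I shift +0.18 cm in y and descend 8.1 cm, which puts the jaws over its exposed top and about 8 mm above the plate.

```bash

python3 -m handwheel '[{"dx":0.05,"dy":0.18,"dz":0,"wx":0,"wy":0,"wz":0.01,"claw":42},{"dx":0,"dy":0,"dz":1.5,"wx":0,"wy":0,"wz":0,"claw":42},{"dx":0,"dy":0,"dz":2,"wx":0,"wy":0,"wz":0,"claw":42},{"dx":0,"dy":0,"dz":2,"wx":0,"wy":0,"wz":0,"claw":42},{"dx":0,"dy":0,"dz":1.5,"wx":0,"wy":0,"wz":0,"claw":42},{"dx":0,"dy":0,"dz":1.1,"wx":0,"wy":0,"wz":0,"claw":42},{"dx":0,"dy":0,"dz":0,"wx":0,"wy":0,"wz":0,"claw":42}]' 20
python3 - <<'E'
from h import *
go([.4775,-.167,.1995],-.0975)
f=grab("wrist");s=grab("scene")
cv2.imwrite("pics/m5.png",np.vstack([cv2.resize(s["frame"][130:250,190:350],(400,300),interpolation=2),cv2.resize(f["frame"][0:240,160:480],(400,300))]))
E
```

```text
clock: 10.25
position: [0.4774, -0.1689, 0.2008]
tool_rot: [3.141, 0.001, -0.108]
force: [0.6, -0.3, 0.4]
grip_width: 0.0358
finger_force: 4.8
t 10.25 d cm [-0.01 -0.2   0.13] w [ 0.0002  0.0009 -0.01  ] pos [ 0.4774 -0.1689  0.2008] rot [ 3.1414e+00  9.0000e-04 -1.0750e-01] F [ 0.6 -0.3  0.4] w mm 35.8 4.8
```

View pics/m5.png

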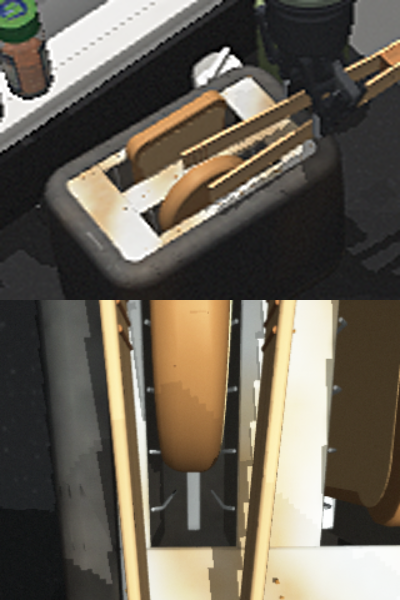

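The jaws straddle the crumpet centrally, clear of the slice and the plate. Closing.

```bash

python3 -m handwheel '[{"dx":0,"dy":0,"dz":0,"wx":0,"wy":0,"wz":0,"claw":37},{"dx":0,"dy":0,"dz":0,"wx":0,"wy":0,"wz":0,"claw":34},{"dx":0,"dy":0,"dz":0,"wx":0,"wy":0,"wz":0,"claw":31},{"dx":0,"dy":0,"dz":0,"wx":0,"wy":0,"wz":0,"claw":25},{"dx":0,"dy":0,"dz":0,"wx":0,"wy":0,"wz":0,"claw":15},{"dx":0,"dy":0,"dz":0,"wx":0,"wy":0,"wz":0,"claw":15}]' 25
python3 -m handwheel '[{"dx":0,"dy":0,"dz":0,"wx":0,"wy":0,"wz":0,"claw":15},{"dx":0,"dy":0,"dz":0,"wx":0,"wy":0,"wz":0,"claw":15},{"dx":0,"dy":0,"dz":0,"wx":0,"wy":0,"wz":0,"claw":15}]' 50
python3 -m handwheel '[{"dx":0,"dy":0,"dz":-0.5,"wx":0,"wy":0,"wz":0,"claw":15},{"dx":0,"dy":0,"dz":-0.5,"wx":0,"wy":0,"wz":0,"claw":15},{"dx":0,"dy":0,"dz":-1,"wx":0,"wy":0,"wz":0,"claw":15},{"dx":0,"dy":0,"dz":0,"wx":0,"wy":0,"wz":0,"claw":15}]'
python3 - <<'E'
from h import *
f=grab("wrist");s=grab("scene")
cv2.imwrite("pics/m6.png",np.vstack([cv2.resize(s["frame"][130:250,190:350],(400,300),interpolation=2),cv2.resize(f["frame"][0:240,160:480],(400,300))]))
E
```

```text
clock: 11.1
position: [0.4777, -0.1689, 0.2013]
tool_rot: [-3.142, -0.0, -0.107]
force: [-0.6, 0.5, 0.9]
grip_width: 0.0262
finger_force: 26.3
clock: 11.48
position: [0.4776, -0.1689, 0.2013]
tool_rot: [-3.142, -0.0, -0.107]
force: [-1.3, 0.7, 2.7]
grip_width: 0.0253
finger_force: 55.6
clock: 11.98
position: [0.478, -0.169, 0.2221]
tool_rot: [3.142, -0.001, -0.107]
force: [-0.2, 0.1, -1.5]
grip_width: 0.0253
finger_force: 55.1
```

View pics/m6.png

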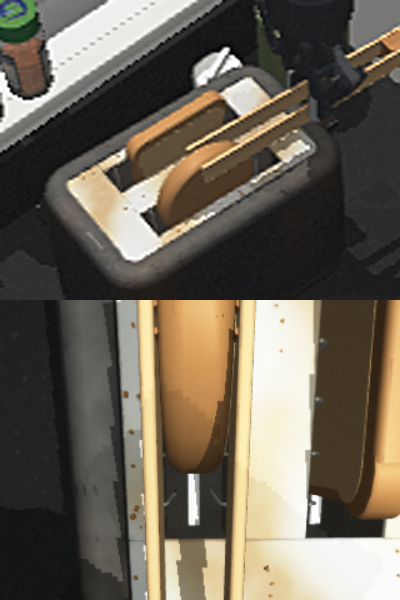

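The crumpet is rising with the jaws (scene crop, (205,175)) and the slice is still seated. I continue straight up.

```bash

python3 -m handwheel '[{"dx":0,"dy":0,"dz":-1,"wx":0,"wy":0,"wz":0,"claw":15},{"dx":0,"dy":0,"dz":-1.5,"wx":0,"wy":0,"wz":0,"claw":15},{"dx":0,"dy":0,"dz":-2,"wx":0,"wy":0,"wz":0,"claw":15},{"dx":0,"dy":0,"dz":-2.5,"wx":0,"wy":0,"wz":0,"claw":15},{"dx":0,"dy":0,"dz":-2.5,"wx":0,"wy":0,"wz":0,"claw":15},{"dx":0,"dy":0,"dz":-2,"wx":0,"wy":0,"wz":0,"claw":15},{"dx":0,"dy":0,"dz":-1,"wx":0,"wy":0,"wz":0,"claw":15},{"dx":0,"dy":0,"dz":-0.5,"wx":0,"wy":0,"wz":0,"claw":15}]'
python3 -m handwheel '[{"dx":0,"dy":0,"dz":0,"wx":0,"wy":0,"wz":0,"claw":15},{"dx":0,"dy":0,"dz":0,"wx":0,"wy":0,"wz":0,"claw":15},{"dx":0,"dy":0,"dz":0,"wx":0,"wy":0,"wz":0,"claw":15},{"dx":0,"dy":0,"dz":0,"wx":0,"wy":0,"wz":0,"claw":15}]'
python3 - <<'E'
from h import *
f=grab("wrist");s=grab("scene")
cv2.imwrite("pics/m7.png",np.hstack([cv2.resize(s["frame"][80:260,180:420],(400,300),interpolation=2),cv2.resize(f["frame"],(400,300))]))
E
```

```text
clock: 13.08
position: [0.4776, -0.1689, 0.3518]
tool_rot: [-3.141, -0.0, -0.107]
force: [-0.3, -0.3, -1.0]
grip_width: 0.0256
finger_force: 55.1
clock: 13.58
position: [0.4776, -0.1689, 0.3511]
tool_rot: [3.141, 0.0, -0.107]
force: [-0.4, 0.5, -1.8]
grip_width: 0.0255
finger_force: 55.1
```

View pics/m7.png

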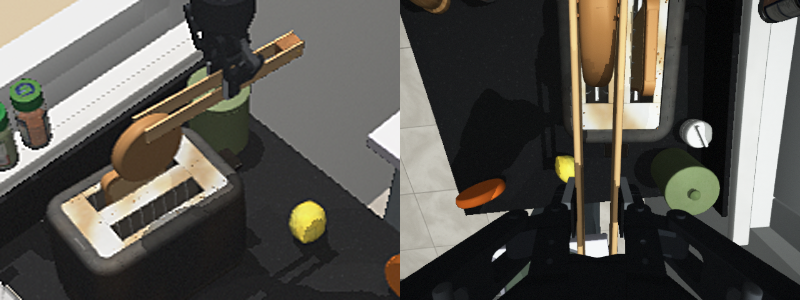

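The crumpet hangs in the tongs at (147,147), clear above the toaster with its slot empty. The slice is still in place and the bystanders haven't moved. Handing in.

```bash
python3 -c "
from workcell import job_done
print(job_done())"
```

```text
the job is handed in; nothing more can be done
None
```

I drew the crumpet straight up out of its slot with the tongs and handed the job in at about 14 s. It was still held about 8 cm above the toaster, with the slice in its slot and the other things where they were; no verdict was returned.

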